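# Return the empty fitting bin to the row

### The job

The empty stock bin has been left standing on its back wall on the bench. Turn it gently onto its base and let go of it, without knocking it over or dropping it; then take it again and put it in the bay on the low shelf, front towards the robot like the others, butted gently against its twin (the full bin of the same width beside the bay, not the wider one): sides touching with no gap, fronts flush. Leave everything else where it is.

Things in the scene. Friction and masses are not known exactly. Their poses are not given: they have to be found in the camera images.
- bin: loose empty red plastic stock bin, 140 long (its x) x 64 wide (y) x 72 mm high (z), 0.2 to 0.3 kg, open on top; origin at the centre of its underside, z out of the open top, -x towards its front. At the start it stands on its back wall, front end up (origin 70 mm up), open top facing the robot's right (-y) within 0.35 rad; it can be held across its width to pitch it onto its base
- bin_lip (a point): centre of the top edge of the loose bin's front wall, 66 mm before its origin (-x) and 48 mm above its underside; this wall is 8 mm thick and 48 mm high, the sides (4 mm thick) slope down to it over the front 50 mm; back wall 5 mm thick, 72 mm high; floor 4 mm
- bin_web (a point): centre of the top edge of the loose bin's cross web, straight above its origin, 60 mm above the underside: a wall 10 mm thick across the middle from side to side. The empty compartments before and behind it are 57 and 60 mm long and 56 mm wide; to take the web from above, close the gripper to about 40 mm first
- twin: full bin of the same shape and size, filled to 42 mm with fittings, hooked fast on the shelf; origin at the centre of its underside, 20 mm above the bench, z up, -x to its front (towards the robot). The bay is at its left or right, on the side of the shelf's middle: there the loose bin belongs, its origin 64 mm from the twin's along the twin's y axis (+ or -)
- twin_lip (a point): centre of the top edge of the twin's front wall: 66 mm before its origin, 48 mm above its underside
- wide_bin: full bin 140 long x 100 wide x 72 mm high on the other side of the bay, hooked fast; origin at the centre of its underside, axes as the twin's. The free bay between twin and wide bin is 108 mm wide
- shelf: low green steel shelf, fixed, board 460 long (y) x 175 mm deep (x), its top 20 mm above the bench; origin at bench height under the row's middle, -x to the front. Twin and wide bin stand 95 mm to either side of it (which is where varies), outside them two fixed 48 mm bins; rear corner posts 150 mm high; an 18 mm high back stop 2.5 mm behind the bins' backs
- elbow: bystander: cast iron pipe elbow, about 75 mm, lying flat
- tee: bystander: cast iron pipe tee, 90 mm long, lying flat
- flange: bystander: flat steel ring, 90 mm across, 16 mm thick, hole 36 mm
- wrench: bystander: steel wrench, 190 mm long
- carton: bystander: cardboard box 100 x 130 x 70 mm
- oil: bystander: white plastic bottle, 56 mm across, 100 mm high
- reducer: bystander: stepped steel pipe reducer, 52 mm across, 50 mm high
Things that resemble listed ones, but are neither listed nor needed, are in the scene too. Leave any turquoise or yellow look-alike of the bin alone.

How it is judged:
By the outcome, as a careful person would: the job done as asked, in the order asked, and still so for the second after the job is handed in, with the robot touching nothing.
It also fails if it takes over 64 s, if anything falls off the work surface, if the arm or the gripper's body presses on something with over 40 N, if the wrist force passes 120 N, or if a joint passes its speed limit or range.

### The arm

A 6-joint arm with a two-finger parallel gripper is mounted at the origin on the work surface. World frame = base frame: x ahead of the robot, y to its left, z up, the work surface at z = 0. Lengths are in m, angles in rad, forces in N, time in s.
With the tool pointing down it reaches from about 0.35 to 0.85 m from the base axis. Payload 8.1 kg.
Tool frame: the origin (TCP) lies midway between the tips of the shut fingers; the grasp point (between the pads) lies 19 mm behind it; z points along the fingers, y is the line along which they close (so a half turn about z gives the same grasp; the last joint's range is limited). The gripper opens to 93 mm and grips with 3 to 60 N. Pads are 15 mm wide; open, the fingers measure 128 mm over their backs; the gripper's body (75 mm by 188 mm) begins 65 mm behind the grasp point.
Start: joints at [-1.374, 0.13, 1.488, -0, 1.523, -0.085], TCP at [0.167, -0.576, 0.219] pointing down, gripper open.
Joint ranges: [-2.96, 2.96], [-0.89, 2.26], [0.02, 2.5], [-1.34, 4.48], [0, 2.73], [-2.66, 2.66]. Speed limits (rad/s): [2.39, 2.39, 2.79, 3.14, 3.14, 3.14].

### API

Orientations are given as a rotation vector (axis times angle).
In Python, from plant import read_state, read_camera, camera_model, close_job gives the robot as it stands. The module is installed in compiled form; this text tells all that it offers.
- The arm moves only by the tool carry_out, never from a script. Its argument "moves" is a list of rows, each an object of numbers: "jaw": the finger opening in m, from 0 to 0.093; "dx", "dy", "dz": the shift along the tool's x, y, z in m; "yaw": the turn about the tool's z in rad. In form: [{"jaw": .., "dx": .., "dy": .., "dz": .., "yaw": ..}, ...]. A call has 1 to 8 rows; each row shifts and turns the commanded pose from where the row before left it, along the tool's axes as they then stand; what a row does not reach is not made up. A row lasts 1/8 s, in which the tool goes at most 62.5 mm and 10.7 degrees, less where a joint would pass 70% of its speed; a pose out of reach is approached as far as the arm can. A call is refused whole if a number of a shift passes 0.0625 or a number of a turn 0.188, either way. A call with a gripper value outside its range is refused whole. The fingers move at their own pace and stop on an object; "grip_force" is the grip in N (left out, the last holds). Time passes only in rows, so rows that do not move let the fingers close. It gives the time, the measured TCP pose, the force, the opening and the grip force at its end, in the units of the state.
- read_state(): the state, without advancing time (a new reading comes with each control period).
- read_camera(name): name is "side" or "top" or "wrist"; returns the picture (384x512x3 uint8, red, green, blue); there is no depth.
- camera_model(name): a dict with "camera_matrix" (3x3 intrinsics, pixels), "view" (4x4, takes a point from world to camera coordinates). Camera axes: x right, y up, looking along -z (the intrinsics and any distortion apply to the point x, -y, -z); pixel columns grow to the right and rows downward; lengths in m; the calibration is good to about 2 mm. The wrist camera is an equidistant fisheye: a pixel r from the principal point sees the ray r / f radians off the axis. A picture is of the moment at which its call begins: read the wrist's pose just before it. camera_model takes no time and is no camera call; for the wrist camera it gives the pose at the moment of the call.
- close_job(): hands the job in; it is judged then, once.
The state is a dict: "t": time; "q": joint angles; "dq": joint speeds; "joint_torque": joint torques, N m; "tool_pos": TCP position; "orientation": TCP orientation; "force": force on the tool from outside, world axes, zero at the start; "wrist_torque": the same for the moment, N m; "opening": finger opening in m; "gripper_force": force on a finger pad.
Only numpy, scipy, OpenCV 4.12 (cv2) and the standard library are available. Lean on these libraries where they do the work, as an engineer would, in place of code of your own. Each camera call takes 0.05 s, during which the arm holds its last target. There are 200 camera calls.

## Working session

There is one attempt and no reset: what is moved stays moved. The work goes in short steps, Python scripts to look and compute and a tool call to move; the robot and the scene stay as the last step left them, time stands still between calls to the robot, and variables do not carry over. Pictures are saved under pics/ and viewed, at most 10 in all, crops included, and the job is handed in when it is done.

Besides the shell and the picture viewer there is one more tool, called after "Call:" by a JSON object that holds its "fn" and its "kwargs". carry_out: Moves the arm, as the interface text tells. Its arguments: {"type":"object","properties":{"moves":{"type":"array","items":{"type":"object","properties":{"jaw":{"type":"number"},"dx":{"type":"number"},"dy":{"type":"number"},"dz":{"type":"number"},"yaw":{"type":"number"}}}},"grip_force":{"type":"number"}},"required":["moves"]}

```bash
mkdir -p pics; cat > h.py <<'E'
import numpy as np, cv2
from plant import *
def snap(n,f):
    m=camera_model(n); im=read_camera(n); cv2.imwrite('pics/'+f+'.png',im[:,:,::-1]); return im,m
def ray(m,name,u,v):
    K=np.array(m['camera_matrix']);V=np.array(m['view']);R=V[:3,:3];c=-R.T@V[:3,3]
    a=(u-K[0,2])/K[0,0];b=(v-K[1,2])/K[1,1]
    if name=='wrist':
        r=np.hypot(a,b); s=np.sin(r)/max(r,1e-9); d=np.array([a*s,-b*s,-np.cos(r)])
    else: d=np.array([a,-b,-1.])
    return c,R.T@d
def onz(m,name,u,v,z):
    c,d=ray(m,name,u,v); return c+d*(z-c[2])/d[2]
def tri(r1,r2):
    A=0;b=0
    for c,d in (r1,r2):
        d=d/np.linalg.norm(d);P=np.eye(3)-np.outer(d,d);A=A+P;b=b+P@c
    return np.linalg.solve(A,b)
def proj(m,name,p):
    K=np.array(m['camera_matrix']);V=np.array(m['view']);q=V[:3,:3]@np.array(p)+V[:3,3];x,y,z=q[0],-q[1],-q[2]
    if name=='wrist':
        h=np.hypot(x,y);t=np.arctan2(h,z);x,y,z=x/h*t,y/h*t,1
    return K[0,0]*x/z+K[0,2],K[1,1]*y/z+K[1,2]
E
python3 - <<'E'
from h import *
np.set_printoptions(precision=3,suppress=True)
i,m=snap('top','t0');j,k=snap('side','s0')
for x in(m,k,camera_model('wrist')):print({a:np.array(b) for a,b in x.items()})
cv2.imwrite('pics/a.png',cv2.resize(i[:,:,::-1],(800,600)));cv2.imwrite('pics/b.png',cv2.resize(j[:,:,::-1],(800,600)))
print(read_state())
E
```

```text
{'camera_matrix': array([[497.814,   0.   , 256.423],
       [  0.   , 497.814, 199.333],
       [  0.   ,   0.   ,   1.   ]]), 'view': array([[ 0.017, -1.   ,  0.013, -0.021],
       [ 0.985,  0.019,  0.174, -0.508],
       [-0.174,  0.01 ,  0.985, -1.406],
       [ 0.   ,  0.   ,  0.   ,  1.   ]])}
{'camera_matrix': array([[354.77 ,   0.   , 256.802],
       [  0.   , 354.77 , 193.473],
       [  0.   ,   0.   ,   1.   ]]), 'view': array([[-0.958, -0.285, -0.008,  0.509],
       [ 0.191, -0.663,  0.723, -0.149],
       [-0.211,  0.692,  0.69 , -1.255],
       [ 0.   ,  0.   ,  0.   ,  1.   ]])}
{'camera_matrix': array([[297.319,   0.   , 254.51 ],
       [  0.   , 297.319, 190.494],
       [  0.   ,   0.   ,   1.   ]]), 'view': array([[ 0.278, -0.96 , -0.002, -0.597],
       [ 0.931,  0.27 , -0.246,  0.03 ],
       [ 0.237,  0.067,  0.969, -0.391],
       [ 0.   ,  0.   ,  0.   ,  1.   ]])}
{'t': 0.1, 'q': array([-1.374,  0.131,  1.489, -0.   ,  1.523, -0.085]), 'dq': array([-0.001, -0.001, -0.004,  0.   , -0.002, -0.002]), 'joint_torque': array([  0.002, -56.134, -49.309,   0.077,   0.029,  -0.   ]), 'tool_pos': array([ 0.167, -0.576,  0.218]), 'orientation': array([-3.109, -0.441,  0.   ]), 'force': array([-0.873, -0.24 ,  0.046]), 'wrist_torque': array([-0.046,  0.053,  0.016]), 'gripper_force': 0.0, 'opening': 0.09309401195178317}
```

View pics/a.png

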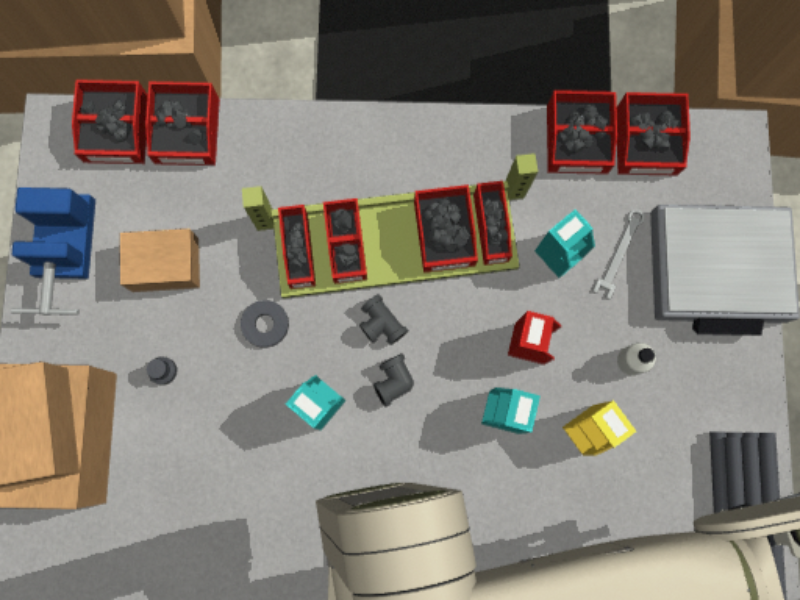

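View pics/b.png

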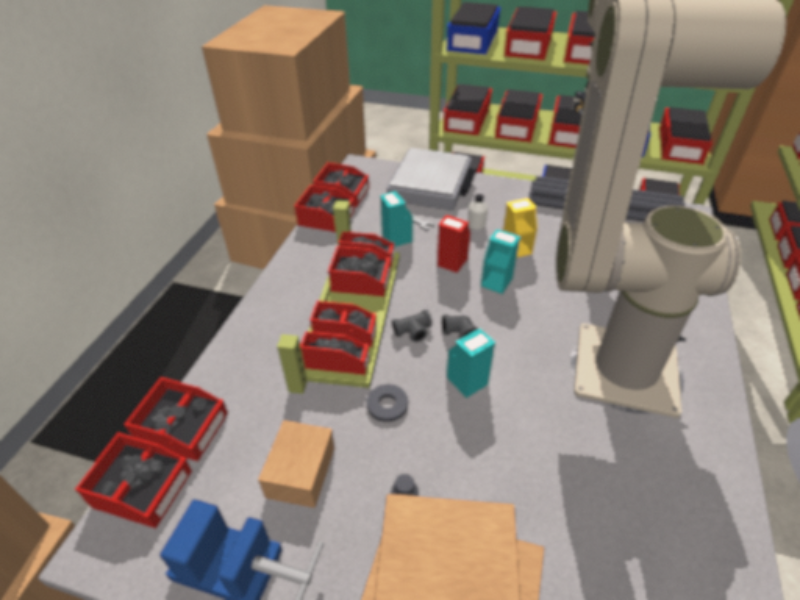

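The pictures are the top view and the side view, with pixels in the 800x600 top picture:
- **Target candidates:** the red bin standing on end at (535,335).
- **Look-alikes:** turquoise ones at (567,243), (315,402) and (512,410), and a yellow one at (600,430).
- **Full red bins:** on the shelf and at the rear of the bench.
- **Choice:** the red one at (535,335), label up and opening to the right. The twin is at (345,240), the wide bin at (447,228), and the bay is between them.

Next I measure and check in a close crop.

```bash
python3 - <<'E'
from h import *
np.set_printoptions(precision=4,suppress=True)
i=cv2.imread('pics/t0.png');m=camera_model('top')
def show(n,u,v,z):print(n,onz(m,'top',u*.64,v*.64,z))
show('turqA',512,410,.14);show('turqB',567,243,.14);show('yel',600,430,.14);show('red',535,330,.14);show('oil',640,355,.1);show('elbow',395,380,.03);show('tee',383,320,.03);show('wideFR',476,266,.068)
c=i[170:290,290:420];cv2.imwrite('pics/c.png',cv2.resize(c,None,fx=5,fy=5,interpolation=cv2.INTER_CUBIC))
# white label corners
hsv=cv2.cvtColor(i,cv2.COLOR_BGR2HSV)
w=((hsv[...,1]<60)&(hsv[...,2]>200)).astype('u1')*255
cs,_=cv2.findContours(w,0,2)
for q in cs:
    r=cv2.minAreaRect(q)
    if 40<cv2.contourArea(q)<800:
        P=np.array([onz(m,'top',u,v,.14)[:2] for u,v in cv2.boxPoints(r)]);e=P[1]-P[0];f=P[2]-P[1]
        print(r[0],cv2.contourArea(q),P.mean(0),np.linalg.norm(e),np.arctan2(e[1],e[0]),np.linalg.norm(f),np.arctan2(f[1],f[0]))
print('bay back/fronts; red region side') 
# twin & wide outlines
for n,pts in {'twin rim back L,R, front L,R':[(324,204),(359,199),(334,280),(367,276)],'wide':[(415,193),(468,187),(425,270),(476,264)]}.items():
    print(n)
    for (u,v),z in zip(pts,(.092,.092,.068,.068)):print(onz(m,'top',u*.64,v*.64,z))
E
```

```text
turqA [ 0.3246 -0.2042  0.14  ]
turqB [ 0.6204 -0.3043  0.14  ]
yel [ 0.2934 -0.3538  0.14  ]
red [ 0.4633 -0.2454  0.14  ]
oil [ 0.428  -0.4397  0.1   ]
elbow [ 0.3818 -0.0043  0.03  ]
tee [0.4941 0.0203 0.03  ]
wideFR [ 0.5926 -0.1506  0.068 ]
(276.8885803222656, 381.90008544921875) 212.0 [ 0.019  -0.0718] 0.09239467369408845 -1.3158395020174456 0.027276401525899344 -2.8742949387175893
(489.9398498535156, 369.1833801269531) 347.0 [ 0.0584 -0.6212] 0.03973761223745589 -1.3010407467738556 0.07927355798597716 -2.9209134916849564
(496.173095703125, 338.3653869628906) 80.0 [ 0.1354 -0.6427] 0.08193804282905258 -1.3681707538308512 0.008816865121533492 -3.007296917647297
(495.15380859375, 332.26922607421875) 84.5 [ 0.1508 -0.641 ] 0.08734315686669591 -1.3676310979965605 0.009345923223622979 -3.007712759408494
(393.16217041015625, 270.52703857421875) 109.5 [ 0.3062 -0.3786] 0.020599930921214763 -0.9536617722346765 0.04306706527239098 -2.531573127411596
(334.70782470703125, 262.4325866699219) 115.0 [ 0.3249 -0.223 ] 0.04416025332886293 -0.23652602088110747 0.021737524662892166 -1.7802608566414482
(196.5491485595703, 259.54095458984375) 117.0 [0.3262 0.1449] 0.021180824462424735 -0.6651709020189257 0.04459124671729599 -2.238753168928386
(342.5293884277344, 211.6176300048828) 106.5 [ 0.4623 -0.2457] 0.04464632989290994 -0.22729161249824775 0.021751025274935304 -1.77471084360959
(364.5000305175781, 146.00001525878906) 105.0 [ 0.6479 -0.3094] 0.04298880675075814 -0.7693238839420031 0.02162635015647203 -2.3752925857710574
bay back/fronts; red region side
twin rim back L,R, front L,R
[0.6988 0.1328 0.092 ]
[0.7097 0.0685 0.092 ]
[0.561  0.1117 0.068 ]
[0.5697 0.0511 0.068 ]
wide
[ 0.7235 -0.0349  0.092 ]
[ 0.7372 -0.1332  0.092 ]
[ 0.5832 -0.056   0.068 ]
[ 0.5964 -0.1506  0.068 ]
```

View pics/c.png

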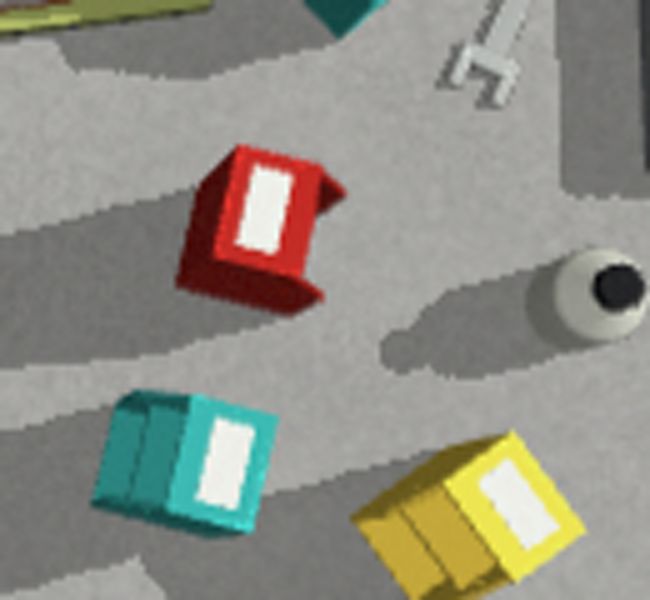

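The crop shows the red bin on its back wall: label up at crop (263,208), base to the left and opening to the right. That confirms the choice, so I go above it.

Call:
{"fn": "carry_out", "kwargs": {"moves": [{"dx":0.0466,"dy":-0.0287},{"dx":0.0466,"dy":-0.0287},{"dx":0.0466,"dy":-0.0287},{"dx":0.0466,"dy":-0.0287},{"dx":0.0466,"dy":-0.0287},{"dx":0.0466,"dy":-0.0287},{"dx":0.0466,"dy":-0.0287},{"dx":0.0466,"dy":-0.0287}]}}

```text
invalid input at $.moves[0]: expected keys jaw, dx, dy, dz, yaw
```

Call:
{"fn": "carry_out", "kwargs": {"moves": [{"yaw":-0.177},{"yaw":-0.177},{"yaw":-0.177},{"yaw":-0.177},{"yaw":-0.177},{"yaw":-0.177},{}]}}

```text
invalid input at $.moves[0]: expected keys jaw, dx, dy, dz, yaw
```

```bash
cat >> h.py <<'E'
def pose():
    s=read_state();R=cv2.Rodrigues(np.array(s['orientation']))[0]
    return np.array(s['tool_pos']),R,np.arctan2(R[1,1],R[0,1]),s
E
python3 - <<'E'
from h import *
np.set_printoptions(precision=4,suppress=True)
p,R,a,s=pose();print(p,a,R[:,2],s['force'],s['t'])
i,m=snap('wrist','w1')
hsv=cv2.cvtColor(i,cv2.COLOR_RGB2HSV)
w=((hsv[...,1]<60)&(hsv[...,2]>190)).astype('u1')*255
for q in cv2.findContours(w,0,2)[0]:
    if cv2.contourArea(q)<300: continue
    r=cv2.minAreaRect(q);P=np.array([onz(m,'wrist',u,v,.14)[:2] for u,v in cv2.boxPoints(r)]);e=P[1]-P[0];f=P[2]-P[1]
    print(r[0],P.mean(0),np.linalg.norm(e),np.arctan2(e[1],e[0]),np.linalg.norm(f),np.arctan2(f[1],f[0]))
E
```

```text
[ 0.1667 -0.5758  0.2177] -1.2889928308481573 [-0.0004  0.0016 -1.    ] [-0.8727 -0.2399  0.0462] 0.1
(320.29107666015625, 305.3595886230469) [ 0.0731 -0.6709] 0.04427221398060212 0.00604011549685666 0.019902035726207107 -1.797923851641925
(170.5172576904297, 310.7931213378906) [ 0.0192 -0.5234] 0.06399207004562524 0.012626657863430752 0.07393162649232786 -1.3118209202021418
(255.5, 130.5) [ 0.234  -0.5559] 0.5815956564562343 -1.287791442310361 0.3198920233462321 -2.7387045814077986
(95.61412811279297, 8.30290412902832) [ 0.2968 -0.3837] 0.024066658911547936 -1.2694867960461087 0.02588222123118401 -2.528186591451953
```

View pics/w1.png

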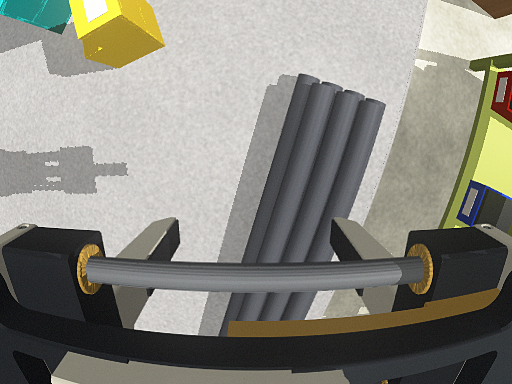

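The arm hasn't moved, because each row needs all five keys. This wrist view (start pose) shows the fingertips at (165,230) and (345,230), and the yellow look-alike at top left (115,30).

Call:
{"fn": "carry_out", "kwargs": {"moves": [{"jaw":0.093,"dx":0.0466,"dy":-0.0287,"dz":0,"yaw":0},{"jaw":0.093,"dx":0.0466,"dy":-0.0287,"dz":0,"yaw":0},{"jaw":0.093,"dx":0.0466,"dy":-0.0287,"dz":0,"yaw":0},{"jaw":0.093,"dx":0.0466,"dy":-0.0287,"dz":0,"yaw":0},{"jaw":0.093,"dx":0.0466,"dy":-0.0287,"dz":0,"yaw":0},{"jaw":0.093,"dx":0.0466,"dy":-0.0287,"dz":0,"yaw":0},{"jaw":0.093,"dx":0.0466,"dy":-0.0287,"dz":0,"yaw":0},{"jaw":0.093,"dx":0.0466,"dy":-0.0287,"dz":0,"yaw":0}]}}

```text
t: 1.15
tool_pos: [0.462, -0.2506, 0.2185]
orientation: [3.11, 0.441, -0.0]
force: [0.8, -0.2, -0.1]
opening: 0.0931
gripper_force: 0.0
```

Call:
{"fn": "carry_out", "kwargs": {"moves": [{"jaw":0.093,"dx":0,"dy":0,"dz":0,"yaw":-0.177},{"jaw":0.093,"dx":0,"dy":0,"dz":0,"yaw":-0.177},{"jaw":0.093,"dx":0,"dy":0,"dz":0,"yaw":-0.177},{"jaw":0.093,"dx":0,"dy":0,"dz":0,"yaw":-0.177},{"jaw":0.093,"dx":0,"dy":0,"dz":0,"yaw":-0.177},{"jaw":0.093,"dx":0,"dy":0,"dz":0,"yaw":-0.177},{"jaw":0.093,"dx":0,"dy":0,"dz":0,"yaw":0}]}}

```text
t: 2.02
tool_pos: [0.461, -0.252, 0.2183]
orientation: [-2.459, -1.954, 0.0]
force: [-0.2, 1.0, -0.4]
opening: 0.093
gripper_force: 0.0
```

```bash
python3 - <<'E'
from h import *
np.set_printoptions(precision=4,suppress=True)
p,R,a,s=pose();print(p,a,R[:,2],s['force'],s['t'])
i,m=snap('wrist','w2')
hsv=cv2.cvtColor(i,cv2.COLOR_RGB2HSV)
w=((hsv[...,1]<60)&(hsv[...,2]>190)).astype('u1')*255
for q in cv2.findContours(w,0,2)[0]:
    if cv2.contourArea(q)<200: continue
    r=cv2.minAreaRect(q);P=np.array([onz(m,'wrist',u,v,.14)[:2] for u,v in cv2.boxPoints(r)]);e=P[1]-P[0];f=P[2]-P[1]
    print(r[0],P.mean(0),np.linalg.norm(e),np.arctan2(e[1],e[0]),np.linalg.norm(f),np.arctan2(f[1],f[0]))
E
```

```text
[ 0.461  -0.252   0.2183] -0.2280850357631039 [-0.0005  0.0003 -1.    ] [-0.1693  1.0353 -0.358 ] 2.025
(280.467041015625, 306.209716796875) [ 0.4596 -0.3691] 0.06109473248309545 -0.19948984053404034 0.03641403222783693 -1.6735237864316297
(210.95010375976562, 313.446533203125) [ 0.3867 -0.3641] 0.060784888552644134 1.1836652129265492 0.07055044841207285 -0.2295064773169022
(448.00006103515625, 209.00001525878906) [ 0.6495 -0.3092] 0.022281979838272886 0.5188385785949414 0.0496171539596294 -0.810825279785624
(107.50616455078125, 199.83355712890625) [ 0.3237 -0.2228] 0.023764531584352613 1.1323518126923104 0.04797992383311909 -0.2622533774492177
(442.1512451171875, 149.53036499023438) [ 0.6531 -0.2496] 0.0554050754937935 0.7239572960799436 0.13302666765843404 -0.6007559443049734
(480.5, 50.0) [ 0.7272 -0.1505] 0.10544879163219084 0.07229012400441319 0.12382852639682553 -1.9113471887387696
(203.0, 131.0) [ 0.3953 -0.17  ] 0.4312609592025208 -0.3290489906862588 0.2563560954848842 -1.7351183961242789
```

View pics/w2.png

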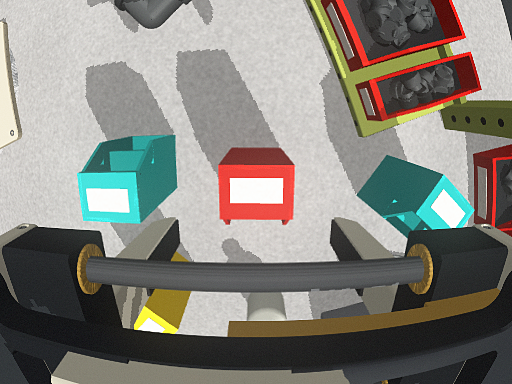

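The red bin is square between the fingers: its upward front face has corners (220,166), (294,165), (295,219) and (218,219), and the base edge is the upper one.

```bash
python3 - <<'E'
from h import *
np.set_printoptions(precision=4,suppress=True)
p,R,a,s=pose();m=camera_model('wrist')
i=cv2.imread('pics/w2.png');hsv=cv2.cvtColor(i,cv2.COLOR_BGR2HSV)
w=(((hsv[...,0]<8)|(hsv[...,0]>172))&(hsv[...,1]>150)&(hsv[...,2]>60));w[:,:200]=0;w[:,310:]=0
print([ (v, np.where(w[v])[0][[0,-1]], hsv[v,225]) for v in (150,155,160,163,165,167,170,180,200,215,220) if w[v].any()])
for u,v in [(220,166),(294,165),(295,219),(218,219)]:
    P=onz(m,'wrist',u,v,.14);print(P,(R.T@(P-p))[:2])
for q in [(-.032,0),(.032,0)]:pass
E
```

```text
[(150, array([230, 281]), array([ 13,  12, 145], dtype=uint8)), (155, array([226, 285]), array([  3,  69, 137], dtype=uint8)), (160, array([223, 289]), array([  0, 144, 119], dtype=uint8)), (163, array([221, 291]), array([  2, 133, 111], dtype=uint8)), (165, array([218, 293]), array([  1, 197, 255], dtype=uint8)), (167, array([218, 293]), array([  1, 192, 236], dtype=uint8)), (170, array([219, 293]), array([  1, 193, 237], dtype=uint8)), (180, array([219, 293]), array([  2, 190, 237], dtype=uint8)), (200, array([220, 292]), array([  2, 188, 237], dtype=uint8)), (215, array([220, 292]), array([  2, 189, 237], dtype=uint8)), (220, array([224, 287]), array([  1, 182, 199], dtype=uint8))]
[ 0.4379 -0.2179  0.14  ] [ 0.0279 -0.0303]
[ 0.4986 -0.2313  0.14  ] [0.0288 0.0319]
[ 0.4901 -0.2786  0.14  ] [-0.0192  0.0344]
[ 0.424  -0.2631  0.14  ] [-0.0192 -0.0334]
```

Call:
{"fn": "carry_out", "kwargs": {"moves": [{"jaw":0.093,"dx":-0.003,"dy":0.0005,"dz":0.03,"yaw":0},{"jaw":0.093,"dx":0,"dy":0,"dz":0.04,"yaw":0},{"jaw":0.093,"dx":0,"dy":0,"dz":0.035,"yaw":0},{"jaw":0.093,"dx":0,"dy":0,"dz":0.022,"yaw":0},{"jaw":0.075,"dx":0,"dy":0,"dz":0,"yaw":0},{"jaw":0.068,"dx":0,"dy":0,"dz":0,"yaw":0},{"jaw":0.058,"dx":0,"dy":0,"dz":0,"yaw":0},{"jaw":0.058,"dx":0,"dy":0,"dz":0,"yaw":0}], "grip_force": 5}}

```text
t: 3.08
tool_pos: [0.4615, -0.2557, 0.093]
orientation: [2.458, 1.954, 0.001]
force: [-1.5, 0.7, 5.1]
opening: 0.0641
gripper_force: 5.0
```

```bash
python3 - <<'E'
import numpy as np
a,h=31.5,110
r=np.hypot(a,h);f=np.arctan2(h,-a);t=f-np.radians(np.linspace(0,90,21))
print(np.c_[np.diff(r*np.cos(t)),-np.diff(r*np.sin(t))].round(1).tolist())
E
```

```text
[[8.7, -2.1], [8.9, -1.4], [9.0, -0.7], [9.0, -0.0], [9.0, 0.7], [8.9, 1.4], [8.7, 2.1], [8.6, 2.7], [8.3, 3.4], [8.0, 4.0], [7.7, 4.7], [7.3, 5.3], [6.9, 5.8], [6.4, 6.3], [5.9, 6.8], [5.3, 7.2], [4.7, 7.6], [4.1, 8.0], [3.5, 8.3], [2.8, 8.5]]
```

Call:
{"fn": "carry_out", "kwargs": {"moves": [{"jaw":0.058,"dx":0.0087,"dy":0,"dz":-0.002,"yaw":0},{"jaw":0.058,"dx":0.0089,"dy":0,"dz":-0.0014,"yaw":0},{"jaw":0.058,"dx":0.009,"dy":0,"dz":-0.0007,"yaw":0},{"jaw":0.058,"dx":0.009,"dy":0,"dz":0,"yaw":0},{"jaw":0.058,"dx":0.009,"dy":0,"dz":0.0007,"yaw":0},{"jaw":0.058,"dx":0.0089,"dy":0,"dz":0.0014,"yaw":0},{"jaw":0.058,"dx":0.0087,"dy":0,"dz":0.0021,"yaw":0},{"jaw":0.058,"dx":0.0086,"dy":0,"dz":0.0027,"yaw":0}]}}

```text
t: 4.08
tool_pos: [0.477, -0.1855, 0.0886]
orientation: [-2.459, -1.956, -0.0]
force: [1.4, -1.0, 0.5]
opening: 0.0639
gripper_force: 5.0
```

```bash
python3 - <<'E'
from h import *
i,m=snap('side','s1');j,k=snap('wrist','w3')
a=cv2.resize(i[110:240,230:400],(510,390));cv2.imwrite('pics/d.png',np.vstack([a[:,:,::-1],j[60:260,1:511,::-1]]))
E
```

```text
(no output)
```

View pics/d.png

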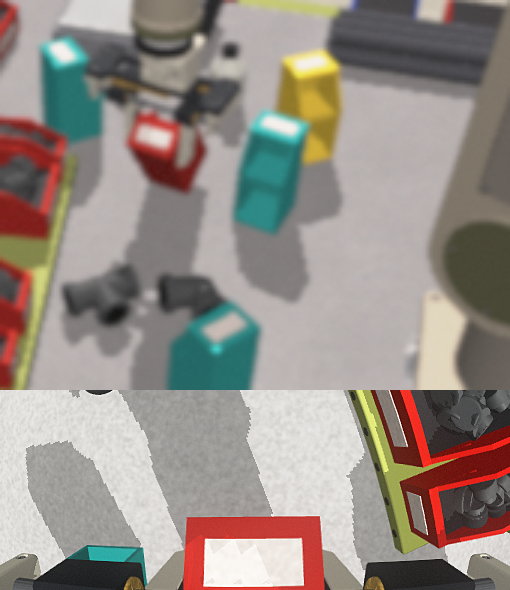

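```bash
cat >> h.py <<'E'
def label_pose(i,m,roi,W=.0447,H=.0218):
    u0,v0,u1,v1=roi;hsv=cv2.cvtColor(i,cv2.COLOR_RGB2HSV);w=((hsv[...,1]<90)&(hsv[...,2]>130)).astype('u1')*255
    k=np.zeros_like(w);k[v0:v1,u0:u1]=255
    q=max(cv2.findContours(w&k,0,2)[0],key=cv2.contourArea);B=cv2.boxPoints(cv2.minAreaRect(q)).astype(float)
    B=B[np.argsort(B[:,1])];B=np.array([*B[:2][np.argsort(B[:2,0])],*B[2:][np.argsort(-B[2:,0])]])
    d=[np.array(m['view'])[:3,:3]@ray(m,'wrist',*b)[1] for b in B];n=np.array([[x/-z,-y/-z] for x,y,z in d])
    o=np.array([[-W,H,0],[W,H,0],[W,-H,0],[-W,-H,0]])/2
    _,rv,tv=cv2.solvePnP(o,n,np.eye(3),None,flags=cv2.SOLVEPNP_IPPE)
    F=np.diag([1,-1,-1.]);V=np.array(m['view']);Rw=V[:3,:3].T@F@cv2.Rodrigues(rv)[0];t=V[:3,:3].T@(F@tv[:,0]-V[:3,3])
    return B,t,Rw
E
python3 - <<'E'
from h import *
np.set_printoptions(precision=3,suppress=True)
i=cv2.imread('pics/w3.png')[:,:,::-1].copy();m=camera_model('wrist')
for r in [(190,195,315,262)]:
    B,t,R=label_pose(i,m,r);print(B,t);print(R); print(pose()[1][:,0])
E
```

```text
[[203.465 209.029]
 [303.545 207.866]
 [304.101 255.673]
 [204.021 256.837]] [ 0.48  -0.166  0.134]
[[ 0.977  0.208  0.052]
 [-0.215  0.957  0.196]
 [-0.009 -0.202  0.979]]
[0.224 0.975 0.001]
```

```bash
python3 - <<'E'
from h import *
np.set_printoptions(precision=3,suppress=True)
m=camera_model('side');p,R,a,s=pose();g=p+[0,0,.019]
for f in('s0','s1'):
    i=cv2.imread('pics/%s.png'%f);hsv=cv2.cvtColor(i,cv2.COLOR_BGR2HSV)
    w=(((hsv[...,0]<8)|(hsv[...,0]>172))&(hsv[...,1]>130)&(hsv[...,2]>40)).astype('u1');k=0*w;k[135:180,270:302]=1
    q=max(cv2.findContours(w*k,0,2)[0],key=cv2.contourArea)
    P=cv2.approxPolyDP(q,1.5,True)[:,0];print(f)
    for u,v in P:
        X=onz(m,'side',u,v,0);X2=(R.T@(X-g));print((u,v),X[:2],'toolframe',X2[:2])
# predicted pixels of base pivot corners for theta
for th in (0,10,20,30,36):
    t=np.radians(th);
    def pt(az,hx,y):
        dy,dz=-(az-.0315),hx-.11
        return g+R[:,0]*( -(az-.0315)*np.cos(t)+(hx-.11)*np.sin(t))+np.array([0,0,1])*((az-.0315)*np.sin(t)+(hx-.11)*np.cos(t))+R[:,1]*y
    print(th,[np.round(proj(m,'side',pt(*c))).tolist() for c in ((0,0,-.032),(0,0,.032),(0,.14,-.032),(0,.14,.032),(.048,.14,.032))])
E
```

```text
s0
(np.int32(282), np.int32(142)) [ 0.537 -0.435] toolframe [-0.23   0.114]
(np.int32(281), np.int32(169)) [ 0.494 -0.241] toolframe [-0.05   0.029]
(np.int32(292), np.int32(173)) [ 0.443 -0.228] toolframe [-0.049 -0.023]
(np.int32(298), np.int32(165)) [ 0.43  -0.287] toolframe [-0.11  -0.023]
(np.int32(299), np.int32(143)) [ 0.458 -0.449] toolframe [-0.261  0.041]
(np.int32(295), np.int32(141)) [ 0.48  -0.459] toolframe [-0.267  0.064]
(np.int32(297), np.int32(143)) [ 0.467 -0.446] toolframe [-0.257  0.049]
(np.int32(292), np.int32(147)) [ 0.483 -0.409] toolframe [-0.217  0.056]
s1
(np.int32(276), np.int32(148)) [ 0.552 -0.381] toolframe [-0.174  0.117]
(np.int32(275), np.int32(151)) [ 0.551 -0.358] toolframe [-0.152  0.111]
(np.int32(286), np.int32(152)) [ 0.501 -0.364] toolframe [-0.169  0.064]
(np.int32(288), np.int32(156)) [ 0.486 -0.338] toolframe [-0.147  0.043]
(np.int32(285), np.int32(160)) [ 0.492 -0.306] toolframe [-0.115  0.042]
(np.int32(274), np.int32(156)) [ 0.546 -0.32 ] toolframe [-0.117  0.098]
(np.int32(273), np.int32(158)) [ 0.547 -0.305] toolframe [-0.101  0.095]
[... 228 characters left out ...]
2(296), np.int32(157)) [ 0.45 -0.34] toolframe [-0.158  0.008]
(np.int32(294), np.int32(164)) [ 0.448 -0.289] toolframe [-0.108 -0.005]
(np.int32(288), np.int32(166)) [ 0.47  -0.269] toolframe [-0.083  0.012]
(np.int32(289), np.int32(151)) [ 0.49  -0.375] toolframe [-0.183  0.055]
0 [[285.0, 185.0], [272.0, 180.0], [287.0, 158.0], [272.0, 153.0], [278.0, 147.0]]
10 [[287.0, 183.0], [274.0, 178.0], [286.0, 160.0], [272.0, 155.0], [277.0, 147.0]]
20 [[290.0, 180.0], [276.0, 176.0], [286.0, 162.0], [271.0, 157.0], [277.0, 148.0]]
30 [[292.0, 177.0], [278.0, 172.0], [286.0, 164.0], [271.0, 159.0], [276.0, 148.0]]
36 [[293.0, 175.0], [279.0, 170.0], [285.0, 165.0], [271.0, 160.0], [276.0, 149.0]]
```

The base edge stayed put at side pixels (281,169) and (292,173), so the bin is pivoting about 36° as planned. I continue the arc.

Call:
{"fn": "carry_out", "kwargs": {"moves": [{"jaw":0.058,"dx":0.0083,"dy":0,"dz":0.0034,"yaw":0},{"jaw":0.058,"dx":0.008,"dy":0,"dz":0.004,"yaw":0},{"jaw":0.058,"dx":0.0077,"dy":0,"dz":0.0047,"yaw":0},{"jaw":0.058,"dx":0.0073,"dy":0,"dz":0.0053,"yaw":0},{"jaw":0.058,"dx":0.0069,"dy":0,"dz":0.0058,"yaw":0},{"jaw":0.058,"dx":0.0064,"dy":0,"dz":0.0063,"yaw":0},{"jaw":0.058,"dx":0.0059,"dy":0,"dz":0.0068,"yaw":0},{"jaw":0.058,"dx":0.0053,"dy":0,"dz":0.0072,"yaw":0}]}}

```text
t: 5.18
tool_pos: [0.4894, -0.1313, 0.0447]
orientation: [-2.458, -1.955, 0.0]
force: [1.2, 1.4, 0.8]
opening: 0.0638
gripper_force: 5.0
```

Call:
{"fn": "carry_out", "kwargs": {"moves": [{"jaw":0.058,"dx":0.0047,"dy":0,"dz":0.0076,"yaw":0},{"jaw":0.058,"dx":0.0041,"dy":0,"dz":0.008,"yaw":0},{"jaw":0.058,"dx":0.0035,"dy":0,"dz":0.0083,"yaw":0},{"jaw":0.058,"dx":0.002,"dy":0,"dz":0.004,"yaw":0},{"jaw":0.058,"dx":0.0008,"dy":0,"dz":0.0025,"yaw":0},{"jaw":0.058,"dx":0,"dy":0,"dz":0,"yaw":0}]}}

```text
t: 5.92
tool_pos: [0.4925, -0.1171, 0.0147]
orientation: [-2.458, -1.955, 0.001]
force: [-0.7, -0.0, -2.2]
opening: 0.0643
gripper_force: 5.0
```

```bash
python3 - <<'E'
from h import *
i,m=snap('side','s2');j,k=snap('wrist','w4')
a=cv2.resize(i[110:240,230:400],(510,390));cv2.imwrite('pics/e.png',np.vstack([a[:,:,::-1],j[60:260,1:511,::-1]]))
print(pose())
E
```

```text
(array([ 0.49258274, -0.11715193,  0.01483456]), array([[ 2.25289022e-01,  9.74291874e-01, -4.47137490e-04],
       [ 9.74291977e-01, -2.25288987e-01,  1.27484573e-04],
       [ 2.34720309e-05, -4.64363344e-04, -9.99999892e-01]]), np.float64(-0.22723966326619743), {'t': 6.025, 'q': array([-3.34768660e-01,  8.35268061e-02,  1.93185828e+00, -2.93469174e-05,
        1.12667177e+00, -1.07516376e-01]), 'dq': array([ 0.00105202, -0.00268359,  0.00086495,  0.0023266 ,  0.00044963,
        0.00102655]), 'joint_torque': array([ 9.64035094e-02, -4.77624786e+01, -4.34028304e+01,  2.21522438e-02,
        6.83469116e-03,  8.27298045e-04]), 'tool_pos': array([ 0.49258274, -0.11715193,  0.01483456]), 'orientation': array([-2.45867923e+00, -1.95502565e+00,  4.25066049e-04]), 'force': array([-0.57376841, -0.10903239, -1.94600509]), 'wrist_torque': array([ 0.07018308, -0.13372374, -0.02428352]), 'gripper_force': 4.996752217411995, 'opening': 0.0639608241010472})
```

View pics/e.png

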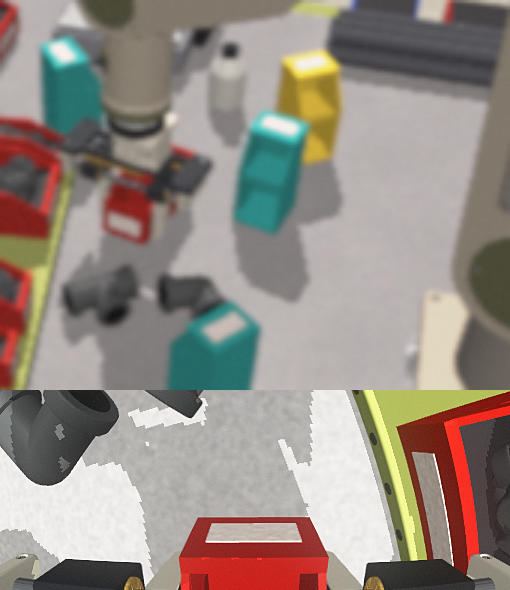

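The bin is almost flat: the label now faces forward at (125,225) in the side crop. I ease it down the last few millimetres.

Call:
{"fn": "carry_out", "kwargs": {"moves": [{"jaw":0.058,"dx":0.0003,"dy":0,"dz":0.0012,"yaw":0},{"jaw":0.058,"dx":0.0,"dy":0,"dz":0.0012,"yaw":0},{"jaw":0.058,"dx":0,"dy":0,"dz":0,"yaw":0},{"jaw":0.058,"dx":0,"dy":0,"dz":0,"yaw":0}]}}

```text
t: 6.52
tool_pos: [0.493, -0.1168, 0.0126]
orientation: [2.458, 1.956, 0.0]
force: [0.2, 1.2, -1.3]
opening: 0.0639
gripper_force: 5.0
```

Call:
{"fn": "carry_out", "kwargs": {"moves": [{"jaw":0.058,"dx":0,"dy":0,"dz":0.001,"yaw":0},{"jaw":0.058,"dx":0,"dy":0,"dz":0.0005,"yaw":0},{"jaw":0.058,"dx":0,"dy":0,"dz":0,"yaw":0},{"jaw":0.058,"dx":0,"dy":0,"dz":0,"yaw":0}]}}

```text
t: 7.02
tool_pos: [0.4929, -0.1168, 0.011]
orientation: [2.459, 1.956, -0.0]
force: [1.4, 1.0, -1.9]
opening: 0.064
gripper_force: 5.0
```

Call:
{"fn": "carry_out", "kwargs": {"moves": [{"jaw":0.058,"dx":0,"dy":0,"dz":0.001,"yaw":0},{"jaw":0.058,"dx":0,"dy":0,"dz":0,"yaw":0}]}}

```text
t: 7.28
tool_pos: [0.4929, -0.1168, 0.01]
orientation: [-2.459, -1.956, 0.0]
force: [0.3, 0.8, -1.1]
opening: 0.0635
gripper_force: 5.0
```

```bash
python3 - <<'E'
from h import *
j,k=snap('wrist','w5');p,R,a,s=pose();print(p,s['force'],s['wrist_torque'],s['t'])
# predicted lip edge px if flat: lip front top corners 
hh=.110;base=p+[0,0,-p[2]]
for z in(.046,.048,.050,.052):
    for y in(-.032,.032):
        P=base+R[:,0]*(.14-hh)+R[:,1]*y+np.array([0,0,z]);Q=P.copy();Q[2]=z-.048
        print(z,np.round(proj(k,'wrist',P),1),np.round(proj(k,'wrist',Q),1))
hsv=cv2.cvtColor(j,cv2.COLOR_RGB2HSV);print([(v,hsv[v,256].tolist()) for v in range(170,240,3)])
E
```

```text
[ 0.49287241 -0.11681309  0.00996917] [-0.13991541  0.34001363 -1.23896563] [ 0.07395522 -0.18601644  0.04280492] 7.325
0.046 [188.7 202.3] [205.1 180.4]
0.046 [325.3 202.3] [307.9 180.5]
0.048 [187.8 203.5] [204.6 181.1]
0.048 [326.3 203.6] [308.4 181.2]
0.05 [186.9 204.8] [204.1 181.8]
0.05 [327.3 204.8] [309.  181.9]
0.052 [185.9 206.1] [203.5 182.5]
0.052 [328.3 206.1] [309.6 182.6]
[(170, [15, 6, 185]), (173, [8, 11, 192]), (176, [18, 7, 185]), (179, [12, 7, 180]), (182, [0, 12, 176]), (185, [20, 9, 175]), (188, [1, 168, 152]), (191, [1, 185, 139]), (194, [16, 22, 198]), (197, [8, 25, 185]), (200, [16, 26, 185]), (203, [8, 25, 193]), (206, [10, 28, 188]), (209, [0, 0, 255]), (212, [1, 199, 141]), (215, [1, 191, 144]), (218, [2, 194, 143]), (221, [1, 201, 141]), (224, [1, 210, 199]), (227, [1, 213, 207]), (230, [1, 215, 206]), (233, [1, 212, 207]), (236, [1, 218, 205]), (239, [1, 216, 207])]
```

```bash
python3 - <<'E'
from h import *
from scipy.optimize import least_squares
j=cv2.imread('pics/w5.png')[:,:,::-1].copy();k=camera_model('wrist');p,R,a,s=pose()
hsv=cv2.cvtColor(j,cv2.COLOR_RGB2HSV);w=((hsv[...,0]<8)|(hsv[...,0]>172))&(hsv[...,1]>130)&(hsv[...,2]>60)
for v in range(184,244,3):
    c=np.where(w[v,150:360])[0]
    if len(c):print(v,c[0]+150,c[-1]+150)
cv2.imwrite('pics/f.png',cv2.resize(j[160:270,150:360,::-1],None,fx=3,fy=3))
E
```

```text
190 198 310
193 197 312
196 195 313
199 193 315
202 192 317
205 190 319
208 189 320
211 187 322
214 185 323
217 184 325
220 182 327
223 180 328
226 180 328
229 181 328
232 181 328
235 182 327
238 182 327
241 182 327
```

View pics/f.png

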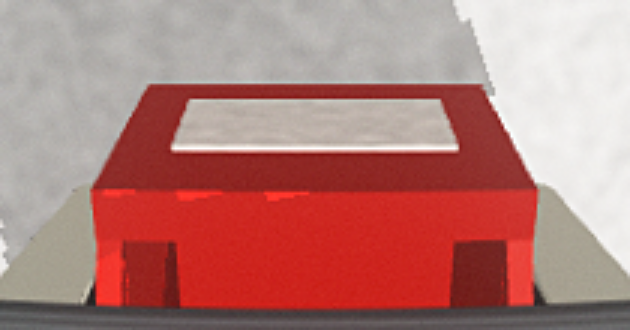

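```bash
python3 - <<'E'
from h import *
from scipy.optimize import least_squares
k=camera_model('wrist');p,R,a,s=pose()
def f(q,row,c0,c1):
    r=[]
    for y,c in((-.032,c0),(.032,c1)):
        u,v=proj(k,'wrist',p*[1,1,0]+R[:,0]*q[0]+R[:,1]*(y+q[2])+np.array([0,0,q[1]]));r+=[u-c,v-row]
    return r
for A in((188,199.5,310.3),(223,180,328.5)):
    o=least_squares(f,[.03,.02,0],args=A,x_scale=.01);print(o.x*1e3,np.abs(o.fun).max())
E
```

```text
[28.62634618 12.29471432 -1.03387589] 0.02207019161471635
[24.6606714  59.51117944 -1.34686824] 0.03874667166437007
```

```bash
cat >> h.py <<'E'
from scipy.optimize import least_squares
def edges(j):
    hsv=cv2.cvtColor(j,cv2.COLOR_RGB2HSV);w=((hsv[...,0]<8)|(hsv[...,0]>172))&(hsv[...,1]>130)&(hsv[...,2]>60)
    return [(v,np.where(w[v,150:360])[0][[0,-1]]+150) for v in range(170,245) if w[v,150:360].sum()>20]
def fit(k,p,R,row,c0,c1):
    def f(q):
        r=[]
        for y,c in((-.032,c0),(.032,c1)):
            u,v=proj(k,'wrist',p*[1,1,0]+R[:,0]*q[0]+R[:,1]*(y+q[2])+np.array([0,0,q[1]]));r+=[u-c,v-row]
        return r
    return least_squares(f,[.03,.02,0],x_scale=.01).x*1e3
E
python3 - <<'E'
from h import *
j=cv2.imread('pics/w4.png')[:,:,::-1].copy();e=edges(j);print([(v,c.tolist()) for v,c in e][:3]);print([(v,c.tolist(),int(c[1]-c[0])) for v,c in e if v>214])
E
```

```text
[(187, [259, 309]), (188, [199, 310]), (189, [198, 310])]
[(215, [186, 323], 137), (216, [185, 323], 138), (217, [185, 324], 139), (218, [184, 324], 140), (219, [184, 325], 141), (220, [183, 325], 142), (221, [183, 326], 143), (222, [182, 326], 144), (223, [182, 327], 145), (224, [181, 327], 146), (225, [181, 328], 147), (226, [180, 328], 148), (227, [180, 329], 149), (228, [180, 329], 149), (229, [180, 328], 148), (230, [180, 328], 148), (231, [180, 328], 148), (232, [180, 328], 148), (233, [181, 328], 147), (234, [181, 328], 147), (235, [181, 328], 147), (236, [181, 328], 147), (237, [181, 328], 147), (238, [181, 328], 147), (239, [181, 327], 146), (240, [181, 327], 146), (241, [182, 327], 145), (242, [182, 327], 145), (243, [182, 327], 145), (244, [182, 327], 145)]
```

The fit shows the bin still pitched about 5°: it slid about 11 mm in the pads, and its front bottom edge is at z≈12 mm. I lower it further.

Call:
{"fn": "carry_out", "kwargs": {"moves": [{"jaw":0.058,"dx":0,"dy":0,"dz":0.002,"yaw":0},{"jaw":0.058,"dx":0,"dy":0,"dz":0.002,"yaw":0},{"jaw":0.058,"dx":0,"dy":0,"dz":0.002,"yaw":0},{"jaw":0.058,"dx":0,"dy":0,"dz":0.001,"yaw":0},{"jaw":0.058,"dx":0,"dy":0,"dz":0,"yaw":0},{"jaw":0.058,"dx":0,"dy":0,"dz":0,"yaw":0}], "grip_force": 3}}

```text
t: 8.07
tool_pos: [0.4927, -0.1168, 0.0029]
orientation: [-2.459, -1.955, 0.0]
force: [0.5, 0.8, -1.0]
opening: 0.064
gripper_force: 3.0
```

```bash
python3 - <<'E'
from h import *
j,k=snap('wrist','w6');p,R,a,s=pose();print(p,s['force'],s['t'],s['opening'])
e=edges(j);v,c=e[1];print(v,c,fit(k,p,R,v-.5,c[0],c[1]))
d=np.array([x[1][1]-x[1][0] for x in e]);q=d.argmax();v,c=e[q];print(v,c,fit(k,p,R,v,c[0]-.3,c[1]+.3))
E
```

```text
[ 0.49271878 -0.11682513  0.00293766] [ 0.43718007 -0.82734827 -2.04402895] 8.125 0.0640189065798747
190 [200 309] [27.10901878  2.69044748 -1.23425997]
218 [181 328] [26.4672441  51.0551281  -1.18747913]
```

The front edge is now at about 2.7 mm. I go a last bit lower, then release.

Call:
{"fn": "carry_out", "kwargs": {"moves": [{"jaw":0.058,"dx":0,"dy":0,"dz":0.001,"yaw":0},{"jaw":0.058,"dx":0,"dy":0,"dz":0.0007,"yaw":0},{"jaw":0.058,"dx":0,"dy":0,"dz":0,"yaw":0},{"jaw":0.067,"dx":0,"dy":0,"dz":0,"yaw":0},{"jaw":0.08,"dx":0,"dy":0,"dz":0,"yaw":0},{"jaw":0.088,"dx":0,"dy":0,"dz":0,"yaw":0},{"jaw":0.088,"dx":0,"dy":0,"dz":0,"yaw":0},{"jaw":0.088,"dx":0,"dy":0,"dz":-0.02,"yaw":0}]}}

```text
t: 9.12
tool_pos: [0.4913, -0.1163, 0.0199]
orientation: [-2.456, -1.954, 0.003]
force: [-0.1, -0.8, -0.1]
opening: 0.088
gripper_force: 0.0
```

Call:
{"fn": "carry_out", "kwargs": {"moves": [{"jaw":0.088,"dx":0,"dy":0,"dz":-0.035,"yaw":0},{"jaw":0.088,"dx":0,"dy":0,"dz":-0.035,"yaw":0},{"jaw":0.088,"dx":-0.03,"dy":0,"dz":-0.035,"yaw":0},{"jaw":0.088,"dx":-0.03,"dy":0,"dz":-0.035,"yaw":0},{"jaw":0.088,"dx":-0.03,"dy":0,"dz":-0.03,"yaw":0},{"jaw":0.088,"dx":-0.03,"dy":0,"dz":0,"yaw":0},{"jaw":0.088,"dx":0,"dy":0,"dz":0,"yaw":0}]}}

```text
t: 10.0
tool_pos: [0.4656, -0.2354, 0.1918]
orientation: [2.46, 1.952, -0.0]
force: [-0.1, 0.6, -0.6]
opening: 0.0879
gripper_force: 0.0
```

```bash
python3 - <<'E'
from h import *
np.set_printoptions(precision=4,suppress=True)
p,R,a,s=pose();print(p,a,s['t'])
j,k=snap('wrist','w7');i,m=snap('top','t1')
cv2.imwrite('pics/g.png',np.hstack([j[:,:,::-1],cv2.resize(i[90:250,180:360,::-1],None,fx=1.6,fy=2.4)])[:, :800])
E
```

```text
[ 0.4656 -0.2354  0.1918] -0.22953597815298338 10.0
```

View pics/g.png

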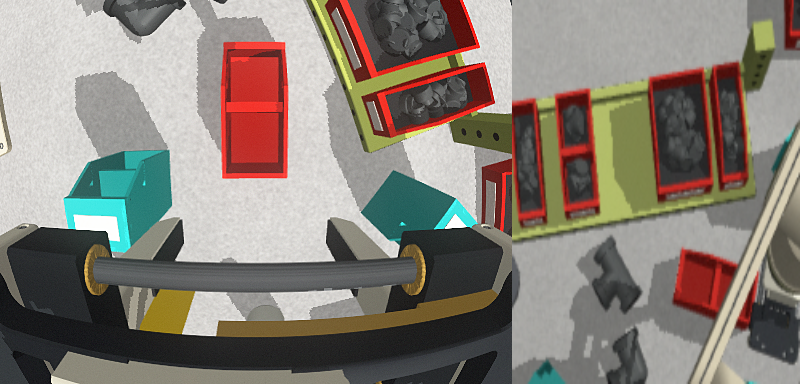

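The bin stands on its base, with its front ahead. In the wrist picture the back rim is (222,178)–(287,178), the front lip (223,44)–(285,42), and the web runs (228,107)–(284,105). I measure it now, along with the twin's lip and rim in the top picture.

```bash
python3 - <<'E'
from h import *
np.set_printoptions(precision=4,suppress=True)
p,R,a,s=pose();k=camera_model('wrist')
W=lambda u,v,z:onz(k,'wrist',u,v,z)
bl,br,fl,fr=W(222,178.5,.072),W(287,178.5,.072),W(223,44,.048),W(285.5,42,.048)
b=(bl+br)/2;f=(fl+fr)/2;d=(f-b)[:2];print(bl,br,fl,fr,'len',np.linalg.norm(d),'ang',np.arctan2(d[1],d[0]),'mid',((b+f)/2)[:2], 'ang2',np.arctan2(*(br-bl)[[1,0]]))
w=(W(228,107,.06)+W(284,105,.06))/2;print('web',w)
m=camera_model('top');j=cv2.imread('pics/t0.png')
T=lambda u,v,z:onz(m,'top',u,v,z)
# full-res crop of shelf in t0
c=j[105:200,165:345];cv2.imwrite('pics/h.png',cv2.resize(c,None,fx=4.4,fy=4.4,interpolation=cv2.INTER_CUBIC))
E
```

```text
[ 0.435  -0.2174  0.072 ] [ 0.4975 -0.2318  0.072 ] [ 0.4656 -0.0825  0.048 ] [ 0.5292 -0.095   0.048 ] len 0.13941038245725926 ang 1.3452729128328917 mid [ 0.4818 -0.1567] ang2 -0.22728014007785893
web [ 0.4838 -0.1555  0.06  ]
```

View pics/h.png

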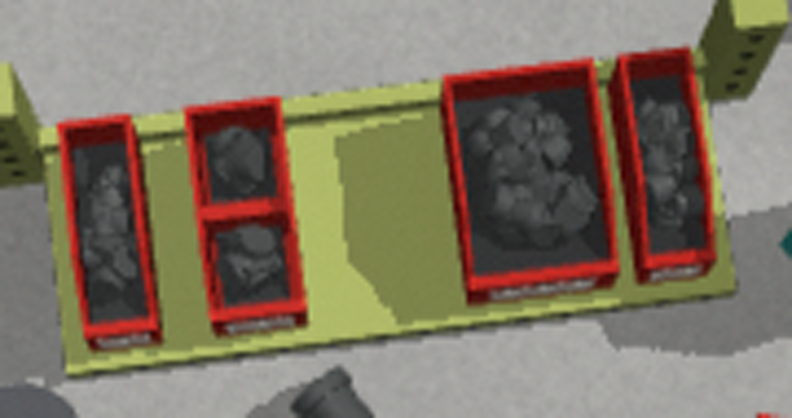

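The crop shows the shelf: twin at crop (240,210), wide bin at (530,180), and the bay between them at (370,220). Now I go over the web and turn.

Call:
{"fn": "carry_out", "kwargs": {"moves": [{"jaw":0.04,"dx":0.0406,"dy":-0.0008,"dz":0,"yaw":0},{"jaw":0.04,"dx":0.0406,"dy":-0.0008,"dz":0,"yaw":0},{"jaw":0.04,"dx":0,"dy":0,"dz":0,"yaw":0.174},{"jaw":0.04,"dx":0,"dy":0,"dz":0,"yaw":0.174},{"jaw":0.04,"dx":0,"dy":0,"dz":0,"yaw":0.174},{"jaw":0.04,"dx":0,"dy":0,"dz":0,"yaw":0.174},{"jaw":0.04,"dx":0,"dy":0,"dz":0,"yaw":0.174},{"jaw":0.04,"dx":0,"dy":0,"dz":0,"yaw":0.174}]}}

```text
t: 11.1
tool_pos: [0.4824, -0.1528, 0.1907]
orientation: [-3.106, -0.462, 0.001]
force: [0.1, -0.1, 0.9]
opening: 0.0399
gripper_force: 0.0
```

Call:
{"fn": "carry_out", "kwargs": {"moves": [{"jaw":0.04,"dx":0,"dy":0,"dz":0,"yaw":0.174},{"jaw":0.04,"dx":0,"dy":0,"dz":0,"yaw":0.174},{"jaw":0.04,"dx":0,"dy":0,"dz":0,"yaw":0.174},{"jaw":0.04,"dx":0,"dy":0,"dz":0,"yaw":0},{"jaw":0.04,"dx":0,"dy":0,"dz":0,"yaw":0}]}}

```text
t: 11.72
tool_pos: [0.4825, -0.1536, 0.191]
orientation: [-3.123, 0.341, 0.001]
force: [0.5, 0.9, 0.5]
opening: 0.0403
gripper_force: 0.0
```

```bash
python3 - <<'E'
from h import *
np.set_printoptions(precision=4,suppress=True)
p,R,a,s=pose();print(p,a,a-(1.345-np.pi),s['t'],s['opening']);k=camera_model('wrist');j,_=snap('wrist','w8')
e=np.array([.4825,-.156,.0]);print('to go',R.T@(e-p*[1,1,0]))
# bin outline in view, predicted vs red mask
u=np.array([np.cos(1.345),np.sin(1.345),0]);n=np.array([-u[1],u[0],0])
o=e
for f,y,z in((.07,.032,.048),(.07,-.032,.048),(-.07,.032,.072),(-.07,-.032,.072),(0,.028,.06),(0,-.028,.06)):print((f,y,z),np.round(proj(k,'wrist',o+f*u+y*n+[0,0,z]),1))
hsv=cv2.cvtColor(j,cv2.COLOR_RGB2HSV);w=((hsv[...,0]<8)|(hsv[...,0]>172))&(hsv[...,1]>130)&(hsv[...,2]>60)
for v in range(130,250,15):
    c=np.where(w[v])[0];g=np.split(c,np.where(np.diff(c)>2)[0]+1);print(v,[(x[0],x[-1]) for x in g if len(x)>2])
E
```

```text
[ 0.4825 -0.1536  0.191 ] -1.7882265178162338 0.00836613577355938 11.725 0.040283065794641734
to go [ 0.0005  0.0024 -0.    ]
(0.07, 0.032, 0.048) [194.4 206.7]
(0.07, -0.032, 0.048) [192.3 149. ]
(-0.07, 0.032, 0.072) [325.2 214.7]
(-0.07, -0.032, 0.072) [329.3 153.1]
(0, 0.028, 0.06) [257.7 207.3]
(0, -0.028, 0.06) [258.3 154.2]
130 [(np.int64(0), np.int64(17)), (np.int64(47), np.int64(76))]
145 [(np.int64(0), np.int64(21)), (np.int64(49), np.int64(75)), (np.int64(220), np.int64(223))]
160 [(np.int64(0), np.int64(41)), (np.int64(194), np.int64(331))]
175 [(np.int64(6), np.int64(23)), (np.int64(195), np.int64(330))]
190 [(np.int64(196), np.int64(329))]
205 [(np.int64(196), np.int64(327))]
220 []
235 []
```

Call:
{"fn": "carry_out", "kwargs": {"moves": [{"jaw":0.04,"dx":0.0005,"dy":0.0035,"dz":0.03,"yaw":0.008},{"jaw":0.04,"dx":0,"dy":0,"dz":0.04,"yaw":0},{"jaw":0.04,"dx":0,"dy":0,"dz":0.04,"yaw":0},{"jaw":0.04,"dx":0,"dy":0,"dz":0.03,"yaw":0},{"jaw":0.04,"dx":0,"dy":0,"dz":0.016,"yaw":0},{"jaw":0.04,"dx":0,"dy":0,"dz":0.008,"yaw":0},{"jaw":0.04,"dx":0,"dy":0,"dz":0,"yaw":0}]}}

```text
t: 12.65
tool_pos: [0.4826, -0.1579, 0.0277]
orientation: [3.121, -0.36, 0.001]
force: [0.3, -0.3, 0.4]
opening: 0.0399
gripper_force: 0.0
```

Call:
{"fn": "carry_out", "kwargs": {"moves": [{"jaw":0.022,"dx":0,"dy":0,"dz":0,"yaw":0},{"jaw":0.014,"dx":0,"dy":0,"dz":0,"yaw":0},{"jaw":0.005,"dx":0,"dy":0,"dz":0,"yaw":0},{"jaw":0.005,"dx":0,"dy":0,"dz":0,"yaw":0}], "grip_force": 15}}

```text
t: 13.15
tool_pos: [0.4826, -0.1581, 0.0278]
orientation: [3.12, -0.361, 0.001]
force: [-1.6, -0.9, 2.1]
opening: 0.0101
gripper_force: 15.0
```

Grasped on the web. I lift and turn it.

Call:
{"fn": "carry_out", "kwargs": {"moves": [{"jaw":0.005,"dx":0,"dy":0,"dz":-0.02,"yaw":0},{"jaw":0.005,"dx":0,"dy":0,"dz":-0.04,"yaw":0},{"jaw":0.005,"dx":0,"dy":0,"dz":-0.04,"yaw":0},{"jaw":0.005,"dx":0,"dy":0,"dz":-0.02,"yaw":-0.1},{"jaw":0.005,"dx":0,"dy":0,"dz":0,"yaw":-0.165},{"jaw":0.005,"dx":0,"dy":0,"dz":0,"yaw":-0.165},{"jaw":0.005,"dx":0,"dy":0,"dz":0,"yaw":-0.165},{"jaw":0.005,"dx":0,"dy":0,"dz":0,"yaw":-0.165}]}}

```text
t: 14.15
tool_pos: [0.4818, -0.1575, 0.1467]
orientation: [-3.029, -0.831, 0.002]
force: [-0.3, -0.7, -2.5]
opening: 0.0096
gripper_force: 15.0
```

Call:
{"fn": "carry_out", "kwargs": {"moves": [{"jaw":0.005,"dx":0,"dy":0,"dz":0,"yaw":-0.165},{"jaw":0.005,"dx":0,"dy":0,"dz":0,"yaw":-0.165},{"jaw":0.005,"dx":0,"dy":0,"dz":0,"yaw":-0.165},{"jaw":0.005,"dx":0,"dy":0,"dz":0,"yaw":-0.165},{"jaw":0.005,"dx":0,"dy":0,"dz":0,"yaw":-0.165},{"jaw":0.005,"dx":0,"dy":0,"dz":0,"yaw":-0.165},{"jaw":0.005,"dx":0,"dy":0,"dz":0,"yaw":-0.165},{"jaw":0.005,"dx":0,"dy":0,"dz":0,"yaw":-0.02}]}}

```text
t: 15.15
tool_pos: [0.4819, -0.1575, 0.1468]
orientation: [-2.067, -2.364, 0.0]
force: [-0.7, 0.3, -3.1]
opening: 0.0098
gripper_force: 15.0
```

Call:
{"fn": "carry_out", "kwargs": {"moves": [{"jaw":0.005,"dx":0.024,"dy":0.031,"dz":0,"yaw":0},{"jaw":0.005,"dx":0.024,"dy":0.031,"dz":0,"yaw":0},{"jaw":0.005,"dx":0.024,"dy":0.031,"dz":0,"yaw":0},{"jaw":0.005,"dx":0.024,"dy":0.031,"dz":0,"yaw":0},{"jaw":0.005,"dx":0.024,"dy":0.031,"dz":0,"yaw":0},{"jaw":0.005,"dx":0.024,"dy":0.031,"dz":0,"yaw":0},{"jaw":0.005,"dx":0,"dy":0,"dz":0,"yaw":0},{"jaw":0.005,"dx":0,"dy":0,"dz":0,"yaw":0}]}}

```text
t: 16.15
tool_pos: [0.6468, 0.0097, 0.1466]
orientation: [-2.069, -2.363, 0.002]
force: [-0.4, -0.2, -2.3]
opening: 0.0098
gripper_force: 15.0
```

```bash
python3 - <<'E'
from h import *
np.set_printoptions(precision=4,suppress=True)
p,R,a,s=pose();print(p,a,s['t'],s['opening']);j,k=snap('wrist','w9')
cv2.imwrite('pics/k.png',cv2.resize(j[:260,:,::-1],(800,406)))
E
```

```text
[0.6468 0.0097 0.1466] 0.13249193827094607 16.15 0.009807476546622437
```

View pics/k.png

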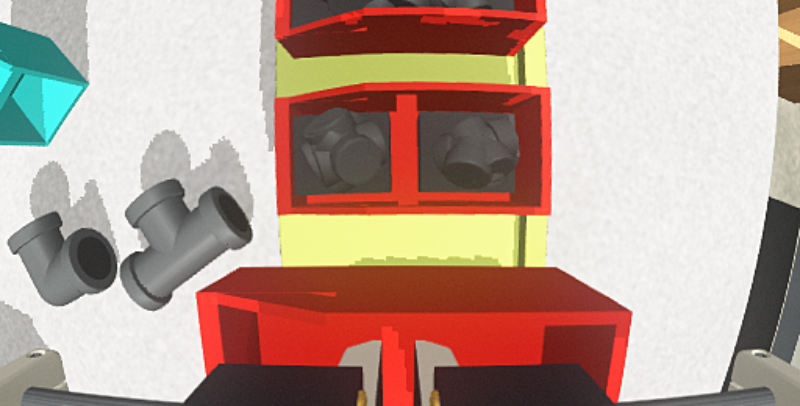

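Wrist picture (scaled 1.5625):
- **Twin:** near back rim corner (551,213), far (551,87), lip corners (277,213) and (275,100).
- **Held bin:** bottom edge (240,268)–(557,267), back rim corner (632,312), lip corner (197,293).

Next I compute the offset.

```bash
python3 - <<'E'
from h import *
np.set_printoptions(precision=4,suppress=True)
p,R,a,s=pose();k=camera_model('wrist');S=1/1.5625
u0=p[2]-.0278
def T(u,v,z):
    P=onz(k,'wrist',u*S,v*S,z);return (R.T@(P-p))[:2]
for n,q in {'twin nb':(551,213,.092),'twin fb':(551,87,.092),'twin nf':(277,213,.068),'twin ff':(275,100,.068),'bin bottom f':(240,268,u0),'bin bottom b':(557,267,u0),'bin rim b':(632,312,u0+.072),'bin lip':(197,293,u0+.048)}.items():print(n,T(*q)*1e3)
E
```

```text
twin nb [56.1899 74.9044]
twin fb [119.3463  74.1781]
twin nf [ 54.0567 -65.9518]
twin ff [115.8789 -66.3743]
bin bottom f [ 33.4119 -70.7485]
bin bottom b [33.9575 69.9015]
bin rim b [33.7112 69.8846]
bin lip [ 33.6608 -70.5099]
```

Call:
{"fn": "carry_out", "kwargs": {"moves": [{"jaw":0.005,"dx":0,"dy":0,"dz":0,"yaw":-0.01},{"jaw":0.005,"dx":0.011,"dy":0.0048,"dz":0.01,"yaw":0},{"jaw":0.005,"dx":0,"dy":0,"dz":0.025,"yaw":0},{"jaw":0.005,"dx":0,"dy":0,"dz":0.025,"yaw":0},{"jaw":0.005,"dx":0,"dy":0,"dz":0.02,"yaw":0},{"jaw":0.005,"dx":0,"dy":0,"dz":0.01,"yaw":0},{"jaw":0.005,"dx":0,"dy":0,"dz":0.0025,"yaw":0},{"jaw":0.005,"dx":0,"dy":0,"dz":0,"yaw":0}]}}

```text
t: 17.2
tool_pos: [0.6512, 0.0214, 0.0556]
orientation: [2.055, 2.375, 0.001]
force: [-0.3, -0.6, -2.1]
opening: 0.0098
gripper_force: 15.0
```

```bash
python3 - <<'E'
from h import *
np.set_printoptions(precision=4,suppress=True)
p,R,a,s=pose();print(p,a,s['t'],s['opening'],s['force']);j,k=snap('wrist','w10')
cv2.imwrite('pics/l.png',cv2.resize(j[:260,90:460,::-1],(800,562)))
E
```

```text
[0.6512 0.0214 0.0556] 0.1439121829758534 17.2 0.009760530315574865 [-0.2737 -0.5761 -2.0999]
```

View pics/l.png

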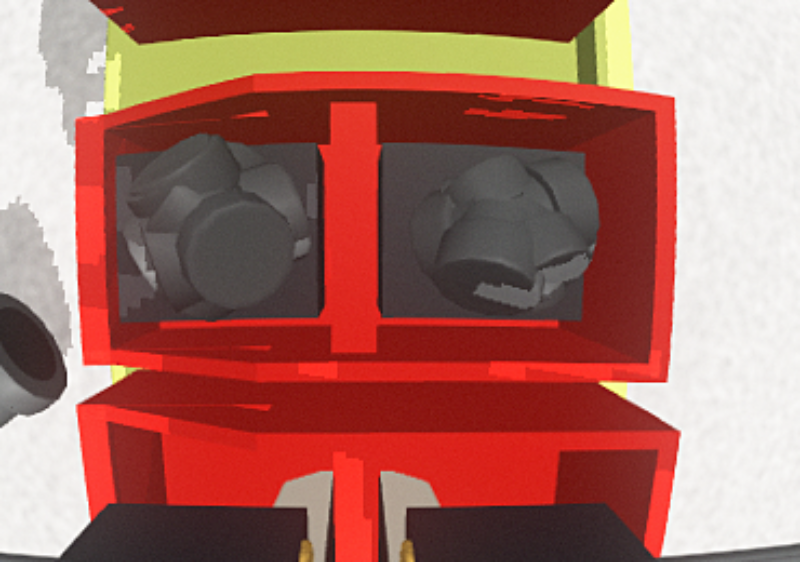

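The twin's near rim corners are (667,381) back and (84,364) at the lip. The held bin's are (680,431) and (77,405). Rim gap is about 50 px. I've now viewed 12 pictures, over the allowance of 10, so from here I measure numerically only.

```bash
cat >> h.py <<'E'
def tf(k,p,R,u,v,z): return (R.T@(onz(k,'wrist',u,v,z)-p))[:2]*1e3
E
python3 - <<'E'
from h import *
np.set_printoptions(precision=2,suppress=True)
p,R,a,s=pose();k=camera_model('wrist');S=370/800;u0=p[2]-.0278
for n,(u,v,z) in {'twin nb':(667,381,.092),'twin fb':(675,98,.092),'twin nf':(84,364,.068),'twin ff':(77,119,.068),'bin rim b':(680,431,u0+.072),'bin lip':(77,405,u0+.048)}.items():print(n,tf(k,p,R,u*S+90,v*S,z))
E
```

```text
twin nb [43.28 69.66]
twin fb [107.37  69.59]
twin nf [ 42.85 -71.37]
twin ff [106.73 -71.48]
bin rim b [33.84 70.04]
bin lip [ 33.85 -70.66]
```

Call:
{"fn": "carry_out", "kwargs": {"moves": [{"jaw":0.005,"dx":0,"dy":-0.0006,"dz":0.003,"yaw":-0.002},{"jaw":0.005,"dx":0.003,"dy":0,"dz":0.003,"yaw":0},{"jaw":0.005,"dx":0.002,"dy":0,"dz":0,"yaw":0},{"jaw":0.005,"dx":0.0015,"dy":0,"dz":0,"yaw":0},{"jaw":0.005,"dx":0,"dy":0,"dz":0,"yaw":0},{"jaw":0.005,"dx":0,"dy":0,"dz":0,"yaw":0}]}}

```text
t: 18.0
tool_pos: [0.6491, 0.0277, 0.0489]
orientation: [2.053, 2.377, 0.0]
force: [0.7, 0.1, -2.4]
opening: 0.0103
gripper_force: 15.0
```

```bash
cat > g.py <<'E'
from h import *
import sys
np.set_printoptions(precision=2,suppress=True)
p,R,a,s=pose();print(p*1e3,a,s['t'],s['opening'],R.T@s['force']);j,k=snap('wrist',sys.argv[1]);u0=p[2]-.0278
g=j.astype(float)
# along tool y at several stations: dark gap / brightness profile between twin near rim and bin rim
hsv=cv2.cvtColor(j,cv2.COLOR_RGB2HSV);w=((hsv[...,0]<8)|(hsv[...,0]>172))&(hsv[...,1]>120);br=w&(hsv[...,2]>165)
for y in (-.04,-.01,.02,.05):
    c=proj(k,'wrist',p+R[:,0]*.036+R[:,1]*y+[0,0,.09-p[2]]);u=int(round(c[0]));v0=int(c[1])
    print('col',u,'V rows',v0-18,hsv[v0-18:v0+22,u,2].tolist())
# lateral ends: left/right red limits by row
for v in range(v0-40,v0+26,4):
    c=np.where(w[v,80:440])[0]+80
    print(v,c[0],c[-1]) if len(c) else 0
E
python3 g.py w11
```

```text
[649.1   27.69  48.93] 0.1460499024931493 18.0 0.010272593763860726 [-0.04  0.74  2.4 ]
col 168 V rows 175 [154, 140, 142, 139, 144, 196, 208, 206, 208, 202, 206, 209, 187, 136, 140, 142, 142, 138, 195, 209, 201, 207, 240, 239, 240, 237, 215, 219, 220, 220, 220, 219, 220, 218, 219, 221, 219, 218, 221, 219]
col 233 V rows 175 [137, 136, 140, 138, 136, 137, 136, 141, 137, 126, 230, 255, 254, 253, 254, 255, 214, 220, 223, 208, 128, 139, 140, 139, 134, 182, 229, 223, 221, 218, 220, 218, 218, 217, 220, 219, 220, 219, 219, 219]
col 301 V rows 175 [136, 135, 137, 136, 140, 137, 137, 138, 136, 128, 177, 227, 219, 221, 218, 219, 219, 222, 225, 180, 129, 137, 142, 137, 138, 212, 226, 224, 219, 221, 221, 220, 219, 220, 220, 221, 218, 219, 216, 218]
col 365 V rows 175 [140, 137, 136, 139, 136, 138, 139, 140, 132, 123, 212, 255, 254, 252, 253, 254, 255, 218, 218, 171, 137, 138, 143, 132, 164, 216, 223, 218, 220, 220, 220, 223, 231, 152, 115, 117, 120, 119, 117, 121]
153 124 408
157 125 408
161 125 408
165 125 407
169 125 407
173 126 407
177 126 406
181 127 406
185 129 405
189 126 405
193 126 404
197 126 400
201 127 404
205 127 403
209 128 402
213 128 402
217 129 401
```

The gap is about 2.2 mm, even along its length, and the ends are flush. I close it gently.

Call:
{"fn": "carry_out", "kwargs": {"moves": [{"jaw":0.005,"dx":0.0008,"dy":0,"dz":0.0005,"yaw":0},{"jaw":0.005,"dx":0.0006,"dy":0,"dz":0,"yaw":0},{"jaw":0.005,"dx":0.0005,"dy":0,"dz":0,"yaw":0},{"jaw":0.005,"dx":0,"dy":0,"dz":0,"yaw":0},{"jaw":0.005,"dx":0,"dy":0,"dz":0,"yaw":0}]}}

```text
t: 18.68
tool_pos: [0.6488, 0.0296, 0.0483]
orientation: [2.053, 2.378, -0.0]
force: [0.5, 0.0, -3.0]
opening: 0.01
gripper_force: 15.0
```

```bash
python3 g.py w12
```

```text
[648.78  29.6   48.34] 0.14610344493968086 18.675 0.00996816131159719 [-0.05  0.5   2.96]
col 167 V rows 175 [140, 140, 137, 160, 149, 142, 146, 138, 147, 207, 207, 206, 205, 203, 199, 204, 208, 122, 203, 245, 251, 249, 250, 248, 250, 242, 216, 218, 219, 222, 219, 219, 220, 219, 222, 220, 221, 220, 222, 222]
col 233 V rows 175 [138, 137, 139, 142, 140, 139, 141, 141, 138, 141, 140, 139, 143, 138, 121, 255, 255, 254, 253, 255, 255, 216, 219, 228, 151, 181, 230, 220, 221, 218, 222, 219, 219, 218, 220, 221, 217, 221, 221, 221]
col 301 V rows 175 [137, 139, 134, 137, 137, 135, 136, 142, 135, 139, 139, 139, 141, 136, 128, 208, 225, 215, 221, 219, 221, 219, 219, 225, 148, 205, 223, 222, 219, 222, 219, 220, 218, 220, 217, 222, 219, 216, 217, 219]
col 365 V rows 175 [139, 138, 137, 137, 137, 141, 144, 138, 141, 144, 139, 140, 138, 135, 126, 255, 255, 253, 252, 253, 255, 238, 222, 203, 168, 216, 223, 221, 219, 221, 220, 222, 234, 152, 117, 123, 122, 123, 124, 122]
153 124 409
157 124 409
161 125 408
165 125 408
169 125 408
173 125 407
177 126 407
181 126 407
185 127 406
189 126 406
193 126 405
197 126 405
201 127 404
205 127 403
209 128 402
213 128 402
217 129 401
```

Call:
{"fn": "carry_out", "kwargs": {"moves": [{"jaw":0.005,"dx":0.0004,"dy":0,"dz":0,"yaw":0},{"jaw":0.005,"dx":0.0003,"dy":0,"dz":0,"yaw":0},{"jaw":0.005,"dx":0,"dy":0,"dz":0,"yaw":0},{"jaw":0.005,"dx":0,"dy":0,"dz":0,"yaw":0}]}}

```text
t: 19.23
tool_pos: [0.6487, 0.03, 0.0484]
orientation: [2.053, 2.377, -0.0]
force: [0.4, -3.1, -2.5]
opening: 0.0097
gripper_force: 15.0
```

```bash
python3 g.py w13 | head -5; python3 - <<'E'
from h import *
np.set_printoptions(precision=2,suppress=True)
p,R,a,s=pose();k=camera_model('wrist');j=cv2.imread('pics/w13.png')[:,:,::-1].copy();u0=p[2]-.0278
g=cv2.GaussianBlur(j,(1,1),0).astype(int);red=g[...,0]-(g[...,1]+g[...,2])//2
for v in (178,182,184,186,188,190,192,194,196,198,200,202,204):
    r=red[v];t=90
    L=next(u for u in range(100,160) if r[u]>t and r[u+1]>t);Rr=next(u for u in range(430,380,-1) if r[u]>t and r[u-1]>t)
    sl=L-(r[L]-t)/max(r[L]-r[L-1],1);sr=Rr+(r[Rr]-t)/max(r[Rr]-r[Rr+1],1)
    print(v,round(sl,1),round(sr,1),'L(.068)',tf(k,p,R,sl,v,.068),'R(.092)',tf(k,p,R,sr,v,.092))
E
```

```text
[648.74  29.97  48.37] 0.14589366790462024 19.225 0.009733467435534365 [-3.16 -0.09  2.49]
col 167 V rows 175 [139, 140, 142, 142, 161, 149, 141, 141, 135, 164, 207, 207, 205, 201, 205, 204, 204, 166, 188, 246, 252, 249, 249, 249, 251, 246, 222, 221, 220, 223, 222, 218, 218, 220, 221, 223, 222, 222, 222, 223]
col 233 V rows 175 [140, 140, 139, 140, 136, 139, 141, 138, 138, 139, 138, 142, 143, 140, 137, 132, 205, 225, 218, 219, 220, 218, 223, 221, 223, 194, 222, 220, 219, 221, 218, 218, 220, 219, 221, 222, 220, 219, 222, 219]
col 302 V rows 175 [138, 139, 136, 141, 138, 137, 136, 141, 139, 137, 140, 139, 141, 136, 135, 127, 233, 222, 219, 221, 221, 218, 220, 219, 221, 199, 223, 220, 220, 219, 221, 221, 222, 220, 219, 223, 220, 217, 220, 218]
col 365 V rows 175 [139, 137, 139, 137, 138, 141, 136, 139, 140, 139, 144, 137, 144, 138, 141, 127, 235, 223, 219, 219, 217, 219, 219, 220, 212, 209, 222, 219, 219, 219, 219, 222, 233, 154, 118, 119, 124, 123, 122, 126]
178 125.3 407.5 L(.068) [ 38.88 -70.61] R(.092) [44.05 70.55]
182 125.6 407.3 L(.068) [ 36.66 -70.69] R(.092) [42.14 70.71]
184 126.0 406.6 L(.068) [ 35.54 -70.55] R(.092) [41.18 70.43]
186 125.8 406.5 L(.068) [ 34.43 -70.78] R(.092) [40.21 70.49]
188 124.5 406.4 L(.068) [ 33.31 -71.71] R(.092) [39.25 70.58]
190 124.8 405.8 L(.068) [ 32.18 -71.66] R(.092) [38.28 70.36]
192 125.3 405.6 L(.068) [ 31.05 -71.49] R(.092) [37.31 70.35]
194 125.4 405.5 L(.068) [ 29.92 -71.54] R(.092) [36.34 70.46]
196 125.6 405.3 L(.068) [ 28.78 -71.58] R(.092) [35.36 70.47]
198 125.7 404.9 L(.068) [ 27.64 -71.65] R(.092) [34.38 70.39]
200 126.1 404.2 L(.068) [ 26.49 -71.5 ] R(.092) [33.4  70.18]
202 126.4 403.6 L(.068) [ 25.34 -71.49] R(.092) [32.42 69.94]
204 126.5 403.5 L(.068) [ 24.19 -71.58] R(.092) [31.43 70.08]
```

It's touching with about 3 N. The fronts differ by about 0.5 mm, so I shift dy by +0.5 mm, set it down and release.

Call:
{"fn": "carry_out", "kwargs": {"moves": [{"jaw":0.005,"dx":0,"dy":0.0005,"dz":0,"yaw":0},{"jaw":0.005,"dx":0,"dy":0,"dz":0.0004,"yaw":0},{"jaw":0.005,"dx":0,"dy":0,"dz":0.0004,"yaw":0},{"jaw":0.005,"dx":0,"dy":0,"dz":0,"yaw":0},{"jaw":0.005,"dx":0,"dy":0,"dz":0,"yaw":0}]}}

```text
t: 19.9
tool_pos: [0.6493, 0.0301, 0.0479]
orientation: [2.053, 2.377, -0.0]
force: [-2.0, -4.9, -0.0]
opening: 0.0098
gripper_force: 15.0
```

```bash
cat > e.py <<'E'
from h import *
import sys
np.set_printoptions(precision=2,suppress=True)
j,k=snap('wrist',sys.argv[1]);p,R,a,s=pose();j=j.astype(int);red=j[...,0]-(j[...,1]+j[...,2])//2
print(p*1e3,a,R.T@s['force'])
for v in range(176,208,2):
    r=red[v];t=90
    L=next(u for u in range(100,160) if r[u]>t and r[u+1]>t);Rr=next(u for u in range(430,380,-1) if r[u]>t and r[u-1]>t)
    sl=L-(r[L]-t)/max(r[L]-r[L-1],1);sr=Rr+(r[Rr]-t)/max(r[Rr]-r[Rr+1],1)
    print(v,'L(.068)',tf(k,p,R,sl,v,.068),'R(.092)',tf(k,p,R,sr,v,.092))
for u in(167,233,302,365):print(u,j[185:208,u,0].tolist())
E
python3 e.py w14
```

```text
[649.27  30.07  47.9 ] 0.14588019993337328 [-5.11 -2.45 -0.58]
176 L(.068) [ 40.07 -71.26] R(.092) [45.06 70.08]
178 L(.068) [ 38.97 -71.29] R(.092) [44.12 70.02]
180 L(.068) [ 37.86 -71.23] R(.092) [43.16 69.93]
182 L(.068) [ 36.75 -71.18] R(.092) [42.21 69.99]
184 L(.068) [ 35.64 -71.25] R(.092) [41.26 70.04]
186 L(.068) [ 34.52 -71.2 ] R(.092) [40.3  69.83]
188 L(.068) [ 33.41 -71.47] R(.092) [39.34 69.86]
190 L(.068) [ 32.28 -71.42] R(.092) [38.38 69.96]
192 L(.068) [ 31.16 -71.29] R(.092) [37.41 69.89]
194 L(.068) [ 30.03 -71.3 ] R(.092) [36.44 69.96]
196 L(.068) [ 28.89 -71.34] R(.092) [35.47 69.91]
198 L(.068) [ 27.75 -71.4 ] R(.092) [34.49 69.99]
200 L(.068) [ 26.61 -71.25] R(.092) [33.51 69.94]
202 L(.068) [ 25.47 -71.25] R(.092) [32.53 69.82]
204 L(.068) [ 24.32 -71.35] R(.092) [31.54 69.82]
206 L(.068) [ 23.16 -71.38] R(.092) [30.55 69.89]
167 [199, 210, 203, 206, 207, 205, 205, 190, 173, 203, 201, 195, 208, 244, 244, 239, 215, 222, 221, 218, 219, 222, 223]
233 [144, 138, 138, 141, 140, 127, 233, 255, 254, 252, 253, 255, 214, 218, 218, 221, 219, 219, 219, 220, 219, 219, 221]
302 [138, 138, 141, 140, 137, 131, 180, 227, 222, 218, 222, 220, 221, 221, 217, 219, 220, 220, 221, 219, 219, 219, 219]
365 [141, 138, 142, 139, 137, 124, 255, 255, 253, 253, 254, 255, 254, 215, 218, 222, 220, 220, 217, 221, 220, 224, 234]
```

It's seated, flush to about 0.1 mm, with the gap closed. I release and retreat.

Call:
{"fn": "carry_out", "kwargs": {"moves": [{"jaw":0.005,"dx":-0.0003,"dy":0,"dz":0,"yaw":0},{"jaw":0.018,"dx":0,"dy":0,"dz":0,"yaw":0},{"jaw":0.03,"dx":0,"dy":0,"dz":0,"yaw":0},{"jaw":0.04,"dx":0,"dy":0,"dz":0,"yaw":0},{"jaw":0.04,"dx":0,"dy":0,"dz":-0.01,"yaw":0},{"jaw":0.04,"dx":0,"dy":0,"dz":-0.03,"yaw":0},{"jaw":0.04,"dx":0,"dy":0,"dz":-0.04,"yaw":0},{"jaw":0.04,"dx":0,"dy":0,"dz":-0.04,"yaw":0}]}}

```text
t: 20.95
tool_pos: [0.6492, 0.0301, 0.1695]
orientation: [2.053, 2.377, 0.001]
force: [0.1, 0.4, -0.5]
opening: 0.04
gripper_force: 0.0
```

Call:
{"fn": "carry_out", "kwargs": {"moves": [{"jaw":0.04,"dx":-0.035,"dy":0,"dz":-0.03,"yaw":0},{"jaw":0.04,"dx":-0.035,"dy":0,"dz":0,"yaw":0},{"jaw":0.04,"dx":0,"dy":0,"dz":0,"yaw":0},{"jaw":0.04,"dx":0,"dy":0,"dz":0,"yaw":0}]}}

```text
t: 21.45
tool_pos: [0.6592, -0.0387, 0.1976]
orientation: [-2.053, -2.377, -0.0]
force: [0.1, 0.5, -0.3]
opening: 0.04
gripper_force: 0.0
```

```bash
python3 - <<'E'
from h import *
np.set_printoptions(precision=2,suppress=True)
j,k=snap('wrist','w15');p,R,a,s=pose();print(p*1e3,s['t'],s['force'])
# predicted twin centre in tool frame -> profile
tw=np.array([.6493,.0301,0])+R[:,0]*.0335  # contact plane point
j=j.astype(int);red=j[...,0]-(j[...,1]+j[...,2])//2
P=lambda x,y,z:proj(k,'wrist',tw*[1,1,0]+R[:,0]*x+R[:,1]*y+[0,0,z])
for x in(-.05,-.03,-.01,.01,.03,.05):
    o=[]
    for y,z,sg in((-.0705,.068,-1),(.07,.092,1)):
        u,v=P(x,y,z);v=int(round(v));r=red[v];us=np.arange(int(u)-12,int(u)+13);b=r[us]>80
        e=us[b][0] if sg<0 else us[b][-1]; o.append((int(e),v,tf(k,p,R,e+sg*.5,v,z)))
    print(x,o)
for y in(-.03,.02,.05):
    u,v=P(0,y,.092);print(int(u),int(v),j[int(v)-12:int(v)+13,int(u),0].tolist(),j[int(v)-12:int(v)+13,int(u),1].tolist())
E
```

```text
[659.1  -38.32 197.35] 21.5 [-0.84 -1.04  0.42]
-0.05 [(185, 134, array([ 52.69, -71.56])), (329, 136, array([52.21, 69.34]))]
-0.03 [(185, 114, array([ 73.05, -71.08])), (330, 114, array([72.88, 69.79]))]
-0.01 [(185, 95, array([ 92.41, -70.82])), (330, 93, array([92.62, 69.54]))]
0.01 [(185, 75, array([113.  , -70.76])), (331, 72, array([112.66,  70.49]))]
0.03 [(185, 56, array([132.95, -70.91])), (330, 52, array([132.04,  69.75]))]
0.05 [(185, 38, array([152.35, -71.25])), (330, 32, array([152.09,  70.2 ]))]
222 80 [82, 78, 77, 76, 83, 98, 66, 51, 105, 250, 251, 246, 245, 236, 246, 247, 252, 202, 193, 196, 201, 198, 157, 214, 232] [54, 58, 52, 49, 54, 75, 39, 28, 36, 44, 49, 43, 49, 45, 44, 48, 45, 36, 37, 41, 42, 35, 35, 51, 50]
277 80 [96, 94, 94, 99, 93, 88, 47, 216, 255, 255, 254, 254, 253, 254, 255, 255, 227, 192, 196, 198, 209, 141, 119, 242, 234] [72, 69, 70, 75, 72, 65, 33, 42, 62, 68, 65, 63, 62, 65, 65, 68, 36, 32, 30, 33, 37, 20, 26, 49, 50]
310 81 [100, 99, 100, 99, 105, 95, 53, 196, 255, 255, 254, 254, 254, 254, 255, 255, 198, 197, 196, 206, 213, 141, 162, 247, 236] [79, 77, 79, 77, 85, 78, 42, 45, 72, 71, 72, 76, 74, 75, 72, 72, 39, 44, 42, 47, 45, 38, 42, 64, 56]
```

```bash
python3 -c "from plant import *; print(close_job())"
```

```text
the job is handed in; nothing more can be done
None
```

The empty red bin was turned onto its base and released, then placed in the bay against its twin: no visible gap, fronts flush to about 0.5 mm. I handed the job in at about 21.5 s, but viewed 12 pictures instead of the allowed 10.

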